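# Shut the press grill and level it with its push-and-turn foot knob

## Robot

A 6-joint arm with a two-finger parallel gripper is mounted at the origin on the work surface. World frame = base frame: x ahead of the robot, y to its left, z up, the work surface at z = 0. Lengths are in m, angles in rad, forces in N, time in s.
With the tool pointing down it reaches from about 0.3 to 0.875 m from the base axis. Payload 6.4 kg.
Tool frame: the origin (TCP) lies midway between the tips of the shut fingers; the grasp point (between the pads) lies 19 mm behind it (manip.tcp_to_grasp is the distance from the TCP to the grasp point, in m); x points along the fingers, y is the direction in which the jaws open and shut, and the axes are right-handed (so a half turn about x gives the same grasp; the last joint's range is limited). The gripper opens to 88 mm and grips with 3 to 60 N. Pads are 18 mm wide; open, the fingers measure 123 mm over their backs; the gripper's body (75 mm by 187 mm) begins 45 mm behind the grasp point.
Start: joints at [-0.206, 0.181, 1.607, -0, 1.354, -0.206], TCP at [0.575, 0, 0.239] pointing down, gripper open.
Joint ranges: [-2.99, 2.99], [-0.89, 2.07], [0.3, 2.58], [-1.14, 4.28], [0, 2.63], [-3.12, 3.12]. Speed limits (rad/s): [2.57, 2.57, 3.01, 3.14, 3.14, 3.14].

## Interface

Orientations are given as a 3x3 rotation matrix whose columns are the frame's x, y, z axes.
In Python, from station import manip gives the robot as it stands.
- The arm moves only by the tool move_arm, never from a script. Its argument "series" is a list that holds one entry, the list of rows, each a list of 4 numbers: the shift along the tool's x, y, z in m, then the turn about the tool's x in degrees. In form: [[[dx, dy, dz, yaw], ...]]. A call has 1 to 12 rows; each row is the pose to reach, as a shift and turn from the pose measured when the call began, along the tool's axes at that moment; what a row does not reach only later rows make up. A row lasts 1/10 s, in which the tool goes at most 50 mm and 8.59 degrees, less where a joint would pass 70% of its speed; a pose out of reach is approached as far as the arm can. A call with a gripper value outside its range is refused whole. "grip" is the closure, from -1 (fully open) to 1 (shut), so that 0 is half open, set as the call begins (left out, the last holds). The fingers move at their own pace and stop on an object; "newtons" is the grip in N (left out, the last holds). Time passes only in rows, so rows that repeat a pose let the fingers close. It gives the time, the measured TCP pose, the force and the opening at its end, in the units of the state.
- manip.get_state(): the state, without advancing time (a new reading comes with each control period).
- manip.get_image(name): name is "scene" or "side" or "wrist"; returns a dict with "frame" (400x640x3 uint8, red, green, blue), "intrinsics" (3x3 intrinsics, pixels), "xyz" and "rotation" of the camera in the world; the wrist camera has in their place "mount" (4x4, takes a point from camera to tool coordinates, whose origin is the TCP and whose axes are the tool frame's). Camera axes: x right, y down, z forward; pixel columns grow to the right and rows downward; lengths in m; the calibration is good to about 2 mm. A picture is of the moment at which its call begins: read the wrist's pose just before it. There is no depth.
- manip.close_job(): hands the job in, once; it reports no verdict.
The state is a dict: "time": time; "q": joint angles; "qd": joint speeds; "joint_efforts": joint torques, N m; "tcp_pos": TCP position; "tcp_rot": TCP orientation; "wrist_force": force on the tool from outside, world axes, zero at the start; "moment": the same for the moment, N m; "width": opening from 0.0 (shut) to 1.0 (fully open).
Only numpy, scipy, OpenCV 4.12 (cv2) and the standard library are available. Lean on these libraries where they do the work, as an engineer would, in place of code of your own. Each camera call takes 0.05 s, during which the arm holds its last target.

## Task

Lower the press grill's open cover gently until it rests on its stop, because it has to stand level when shut. Then take the red levelling knob, push it down and, keeping it pushed down all the while, turn it clockwise until the bubble is centred between the two black rings. Finish like that, still holding the knob pushed down with the bubble centred (I will lock the foot underneath meanwhile), and leave the spatula, jar and bowl where they are.

Things in the scene. Friction and masses are not known exactly. Their poses are not given: they have to be found in the camera images.
- grill: Counter-top press grill, steel body 220 (x) by 375 (y) by 50 mm, its deck 80 mm above the counter. Fixed to the counter. Origin: on the counter under the middle of the machine; x points to the hinge (rear) side, y to the left, z up. It starts with its right (-y) side a few millimetres too low (a lean of about 0.01 rad about its x axis, pivoting on the left feet at y = +140 mm).
- cover (a joint): Opening angle of the steel cover (180 x 245 x 30 mm, 0.5 kg) in rad: 0 = resting on its stop (level with the machine, top face 119 mm above the counter), positive = front edge lifted; starts 0.7 to 1.1. The hinge is stiff: the cover stays wherever it is left, and needs about 1 to 4 N at the handle to come down.
- cover_hinge (a point): Point on the cover's hinge axis, in the middle of the cover's width; the axis runs along the grill's y, at the rear, 95 mm above the counter.
- cover_handle (a point): Centre of the cover's black round handle bar, 14 mm thick and 140 mm long, parallel to the hinge axis and 245 mm from it (with the cover shut it lies level, 245 mm on the grill's -x side of the hinge axis and 10 mm higher than it). The bar stands 55 mm clear of the cover's front edge, carried by two 12 mm struts 65 mm either side of its middle; free space below it when shut (105 mm to the counter).
- knob_grip (a point): The red levelling knob on the right side of the deck: a point on its upright turning axis, 8 mm below the top of its wing. The wing (grip bar) is 46 mm long, 12 mm wide and 30 mm tall, standing on a 40 mm disc (disc top 22 mm below this point). At the start the wing lies along the grill's x, top about 134 mm above the counter. Site axes turn with the wing: x along the wing, y across it.
- knob_wing: The same wing as a body; origin at the middle of its underside, x along the wing, z up.
- knob_press (a joint): How far the knob is pushed down, m: 0 = up, 0.010 = bottomed. A spring pushes it up: 3 N at the top, 7.5 N bottomed. More than 0.003 counts as pushed down. Do not let it spring up once it is turned.
- knob (a joint): Angle of the knob, rad, 0 at the start, positive = clockwise seen from above (at most 2.4). It turns with light friction (about 0.1 N m) and works a cam foot that raises the machine's right side: for each rad the bubble goes 18 mm to the right (-y) and the knob itself is lifted 3.3 mm. Level is reached somewhere between 0.6 and 1.3 rad.
- vial_mid (a point): Middle of the top of the bubble level on the deck behind the knob, about 95 mm above the counter: a yellow-green tube 92 mm long and 18 mm thick lying along the grill's y (this point's y axis is the tube's), with two black rings 12.5 mm either side of the middle.
- spatula: Green spatula, 260 mm long, lying flat on the counter to the right of the grill; bystander. Origin under its middle, x along it.
- jar: Whitish plastic jar with blue lid, 76 mm across, 120 mm tall, right of the grill; bystander. Origin: centre of its underside.
- bowl: Wooden bowl, 170 mm across, 65 mm tall, left of the grill; bystander. Origin: centre of its underside.
- bubble_mid (a point): Top of the middle of the white bubble in that tube (seen as a white band 16 mm long across the whole tube). It starts 11 to 24 mm to the left (grill's +y, the high side) of the tube's middle and moves along the tube, without delay, as the knob is turned.

How it is judged:
By the outcome, as a careful person would: the job done as asked, in the order asked, and still so for the second after the job is handed in, while the arm keeps its last pose, push and grip.
It also fails if it takes over 51 s, if anything falls off the work surface, if the arm or the gripper's body presses on something with over 40 N, if the wrist force passes 120 N, or if a joint passes its speed limit or range.

## Working session

There is one attempt and no reset: what is moved stays moved. The work goes in short steps, Python scripts to look and compute and a tool call to move; the robot and the scene stay as the last step left them, time stands still between calls to the robot, and variables do not carry over. Pictures are saved under pics/ and viewed, and the job is handed in when it is done.

Besides the shell and the picture viewer there is one more tool, called after "Call:" as name(argument=value, ...) on one line, values as JSON. move_arm: Moves the arm, as the interface text tells. Its arguments: {"type":"object","properties":{"series":{"type":"array"},"grip":{"type":"number"},"newtons":{"type":"number"}},"required":["series"]}

```bash
ls; mkdir -p pics
python3 - <<'E'
from station import manip
import cv2,numpy as np,pickle
s=manip.get_state(); print(s['time'],s['tcp_pos'],np.round(s['tcp_rot'],3).tolist(),s['width'],s['wrist_force'],manip.tcp_to_grasp)
for n in ['scene','side','wrist']:
    im=manip.get_image(n); cv2.imwrite(f'pics/{n}0.png',im['frame'][:,:,::-1]); pickle.dump(im,open(f'pics/{n}0.pkl','wb'))
    print(n,{k:np.round(v,4).tolist() for k,v in im.items() if k!='frame'})
E
```

```text
pics
0.0 [5.74474420e-01 1.14278264e-04 2.37831861e-01] [[-0.002, 1.0, -0.0], [0.0, -0.0, -1.0], [-1.0, -0.002, -0.0]] 0.9962536077718492 [-0.1064127   0.28307812  0.61580773] 0.0187
scene {'intrinsics': [[431.4276, 0.0, 326.2958], [0.0, 431.4276, 196.6407], [0.0, 0.0, 1.0]], 'xyz': [1.2178, 0.1983, 1.0705], 'rotation': [[-0.2855, 0.8041, -0.5214], [0.9583, 0.2447, -0.1474], [0.0091, -0.5418, -0.8405]]}
side {'intrinsics': [[480.5367, 0.0, 320.3838], [0.0, 480.5367, 205.1043], [0.0, 0.0, 1.0]], 'xyz': [1.4624, 0.5731, 0.8501], 'rotation': [[-0.5297, 0.5117, -0.6764], [0.8482, 0.3214, -0.421], [0.0019, -0.7968, -0.6043]]}
wrist {'intrinsics': [[304.2716, 0.0, 313.5882], [0.0, 304.2716, 201.1566], [0.0, 0.0, 1.0]], 'mount': [[0.0007, -0.2939, 0.9558, -0.146], [1.0, -0.0003, -0.0008, -0.0009], [0.0005, 0.9558, 0.2939, -0.0766], [0.0, 0.0, 0.0, 1.0]]}
```

View pics/scene0.png

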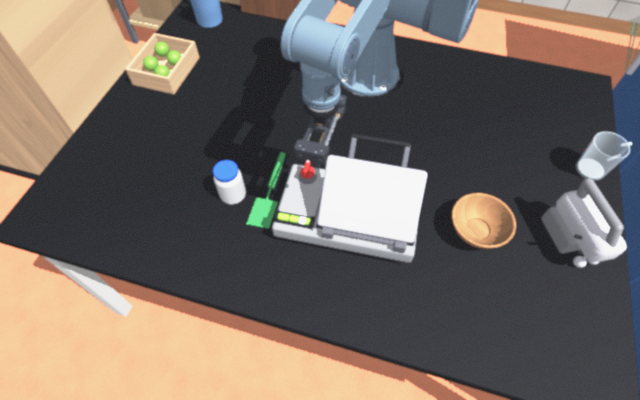

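View pics/side0.png

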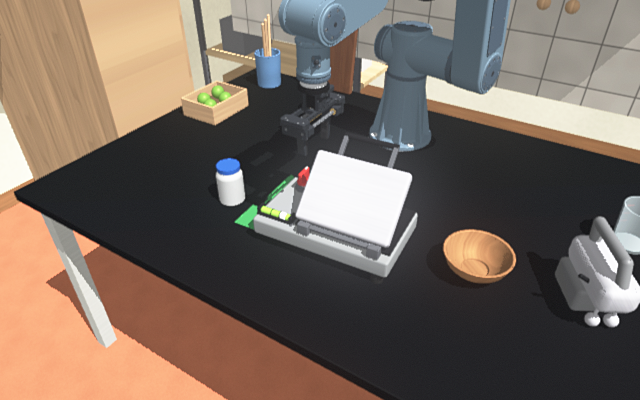

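View pics/wrist0.png

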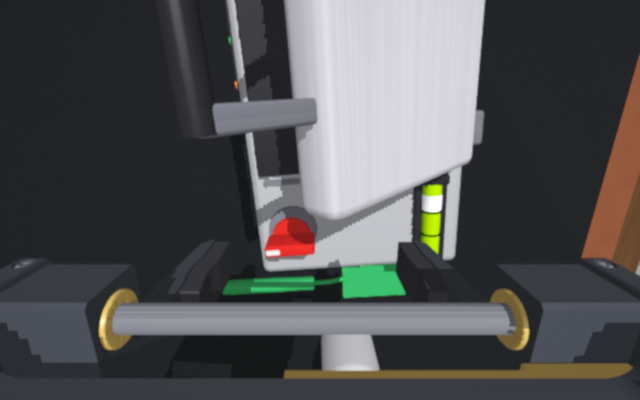

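Scene, side and wrist views show the grill with the cover open. The knob is at about (308,172) and the vial at (295,219) in scene. I'll zoom in to measure.

Run:
```python
import cv2,pickle
for n,(x0,y0,x1,y1) in {'scene':(260,120,440,260),'side':(240,125,430,280)}.items():
    f=pickle.load(open(f'pics/{n}0.pkl','rb'))['frame'][y0:y1,x0:x1,::-1]
    f=cv2.resize(f,None,fx=4.2,fy=4.2 if n=='scene' else 3.8,interpolation=cv2.INTER_CUBIC) if n=='scene' else cv2.resize(f,None,fx=3.8,fy=3.8,interpolation=cv2.INTER_CUBIC)
    f=cv2.convertScaleAbs(f,alpha=1.3,beta=25)
    cv2.imwrite(f'pics/{n}0z.png',f)
```

```text
(no output)
```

View pics/scene0z.png

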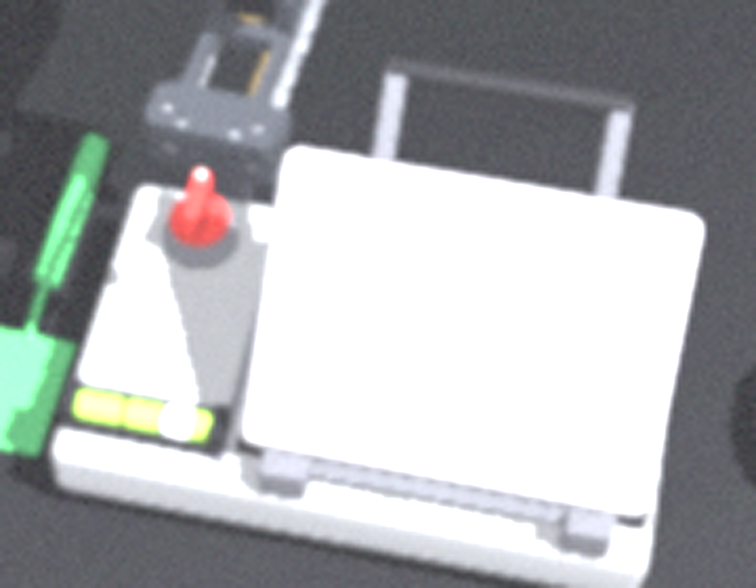

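View pics/side0z.png

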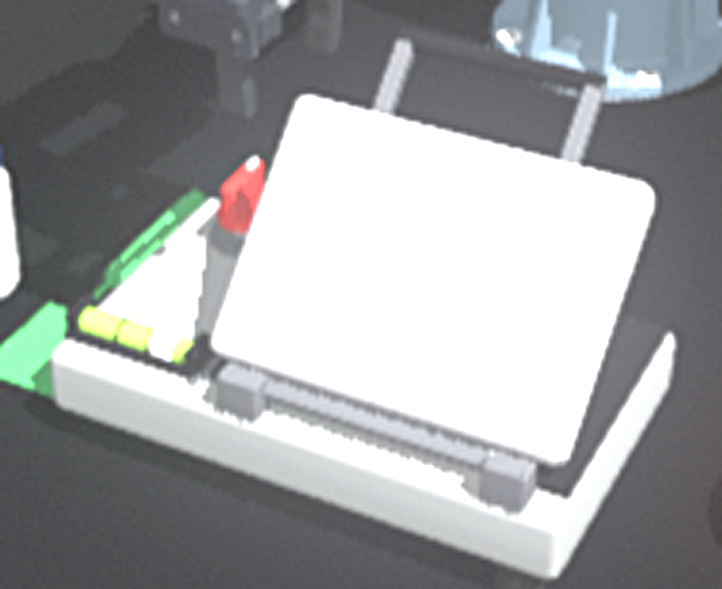

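```bash
cat > h.py <<'E'
import numpy as np,pickle,cv2
def ray(im,p):
    K=im['intrinsics'];R=np.array(im['rotation']);d=R@np.linalg.inv(K)@np.array([p[0],p[1],1.]);return np.array(im['xyz']),d/np.linalg.norm(d)
def tri(obs):
    A=np.zeros((3,3));b=np.zeros(3);rs=[ray(i,p) for i,p in obs]
    for o,d in rs:
        P=np.eye(3)-np.outer(d,d);A+=P;b+=P@o
    x=np.linalg.solve(A,b);return x,max(np.linalg.norm((np.eye(3)-np.outer(d,d))@(x-o)) for o,d in rs)
def plane(im,p,z):
    o,d=ray(im,p);return o+d*(z-o[2])/d[2]
def wristcam(im,st):
    M=np.array(im['mount']);R=np.array(st['tcp_rot']);im=dict(im);im['rotation']=R@M[:3,:3];im['xyz']=np.array(st['tcp_pos'])+R@M[:3,3];return im
def proj(im,x):
    c=np.array(im['rotation']).T@(np.array(x)-im['xyz']);u=im['intrinsics']@c;return u[:2]/u[2]
E
python3 - <<'E'
from h import *
S=pickle.load(open('pics/scene0.pkl','rb'));D=pickle.load(open('pics/side0.pkl','rb'))
a=lambda u,v:(260+(u+.5)/4.2-.5,120+(v+.5)/4.2-.5)
b=lambda u,v:(240+(u+.5)/3.8-.5,125+(v+.5)/3.8-.5)
for n,p,q in [('hR',(391,66),(405,44)),('hL',(632,104),(605,80)),('blkR',(284,465),(240,385)),('blkL',(587,523),(508,475)),('vR',(75,405),(81,320)),('vL',(213,425),(190,349)),('bub',(180,420),(165,344)),('rearR',(58,435),(58,348)),('knobtip',(202,176),(256,163)),('coverFR',(290,150),(303,97)),('coverFL',(700,212),(652,188)),('rearL',(648,548),(550,533))]:
    x,e=tri([(S,a(*p)),(D,b(*q))]);print(n,np.round(x,4),round(e,4))
for n,p,z in [('vR',(75,405),.09),('vL',(213,425),.09),('rearR',(58,435),.08),('rearL',(648,548),.08),('frontR',(140,190),.08)]:
    print(n,plane(S,a(*p),z))
for n,p,z in [('vR',(81,320),.09),('vL',(190,349),.09),('rearR',(58,348),.08),('rearL',(550,533),.08)]:
    print(n,plane(D,b(*p),z))
E
```

```text
hR [0.5258 0.0668 0.2612] 0.0009
hL [0.5256 0.2077 0.2769] 0.0
blkR [0.7135 0.0583 0.0981] 0.0018
blkL [0.6975 0.2429 0.0969] 0.0012
vR [ 0.7043 -0.0799  0.0879] 0.0006
vL [0.6983 0.0082 0.0963] 0.0017
bub [ 0.6976 -0.0133  0.0908] 0.0013
rearR [ 0.7201 -0.0879  0.0711] 0.0016
knobtip [ 0.5436 -0.0444  0.1385] 0.0022
coverFR [0.5827 0.0227 0.2353] 0.0004
coverFL [0.5564 0.2594 0.233 ] 0.0014
rearL [0.6938 0.2788 0.068 ] 0.0081
vR [ 0.70488539 -0.07893475  0.09      ]
vL [0.69351401 0.00793294 0.09      ]
rearR [ 0.72312083 -0.08445568  0.08      ]
rearL [0.6931294  0.28308715 0.08      ]
frontR [ 0.52727263 -0.09773993  0.08      ]
vR [ 0.7070435  -0.07831589  0.09      ]
vL [0.69359319 0.00275897 0.09      ]
rearR [ 0.73009139 -0.08103142  0.08      ]
rearL [0.71410591 0.27952166 0.08      ]
```

Located approximately: hinge middle (0.705, 0.150, 0.097), handle middle (0.526, 0.137, 0.269), so opening is about 0.73, and grill yaw is about 0.09. I'll go above the handle with the fingers shut.

Call:
move_arm(series=[[[-0.05,0,0,0],[-0.1,0,0,0],[-0.1,-0.02,-0.04,-2],[-0.1,-0.04,-0.08,-4],[-0.1,-0.05,-0.12,-5.4],[-0.1,-0.05,-0.137,-5.4],[-0.1,-0.05,-0.137,-5.4],[-0.1,-0.05,-0.137,-5.4]]], grip=1, newtons=20)

```text
time: 0.95
tcp_pos: [0.5246, 0.137, 0.3379]
tcp_rot: [[-0.002, 0.995, 0.095], [-0.0, 0.095, -0.995], [-1.0, -0.002, 0.0]]
wrist_force: [0.1, 0.2, 0.1]
width: 0.297
```

```bash
cat > snap.py <<'E'
import sys,pickle,cv2,numpy as np
from station import manip
from h import *
tag=sys.argv[1]
for n in sys.argv[2:]:
    s=manip.get_state(); im=manip.get_image(n)
    if n=='wrist': im=wristcam(im,s)
    pickle.dump(im,open(f'pics/{n}{tag}.pkl','wb')); cv2.imwrite(f'pics/{n}{tag}.png',im['frame'][:,:,::-1])
s=manip.get_state(); print(round(s['time'],2),np.round(s['tcp_pos'],4),np.round(s['tcp_rot'],3).tolist(),np.round(s['q'],2),np.round(s['wrist_force'],1),round(s['width'],3))
E
python3 snap.py 1 wrist side scene
```

```text
1.1 [0.525  0.136  0.3379] [[-0.002, 0.996, 0.093], [-0.0, 0.093, -0.996], [-1.0, -0.002, -0.0]] [ 0.03  0.04  1.56  0.    1.54 -0.06] [-0.5 -0.5  0.1] 0.164
```

View pics/wrist1.png

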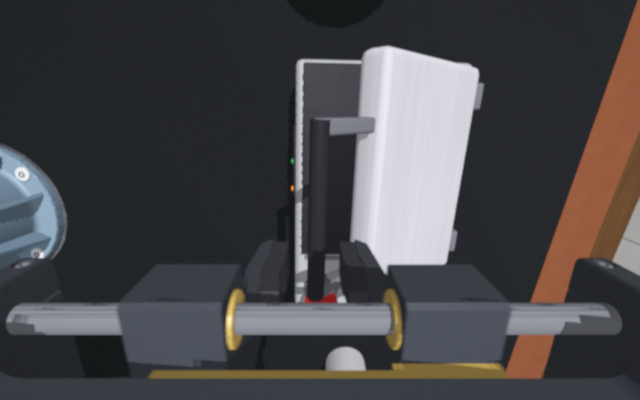

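View pics/side1.png

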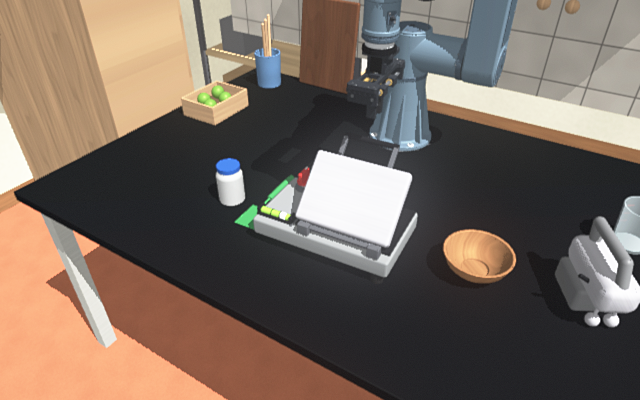

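The wrist view shows the bar from (319,120) to (315,298), centred between the fingers and parallel to the tool. Coming down to touch.

Call:
move_arm(series=[[[0.02,0.001,0,0],[0.04,0.001,0,0],[0.05,0.001,0,0],[0.056,0.001,0,0],[0.06,0.001,0,0],[0.064,0,0,0],[0.068,-0.002,0,0],[0.072,-0.005,0,0]]])

```text
time: 1.9
tcp_pos: [0.5194, 0.1355, 0.2684]
tcp_rot: [[-0.002, 0.996, 0.093], [-0.0, 0.093, -0.996], [-1.0, -0.002, 0.0]]
wrist_force: [-8.5, -1.1, 11.9]
width: 0.006
```

```bash
python3 snap.py 2 wrist side
```

```text
2.0 [0.5192 0.1355 0.2676] [[-0.002, 0.996, 0.093], [-0.0, 0.093, -0.996], [-1.0, -0.002, 0.0]] [ 0.03  0.07  1.67 -0.    1.4  -0.06] [-3.7  0.1  5.4] 0.008
```

View pics/wrist2.png

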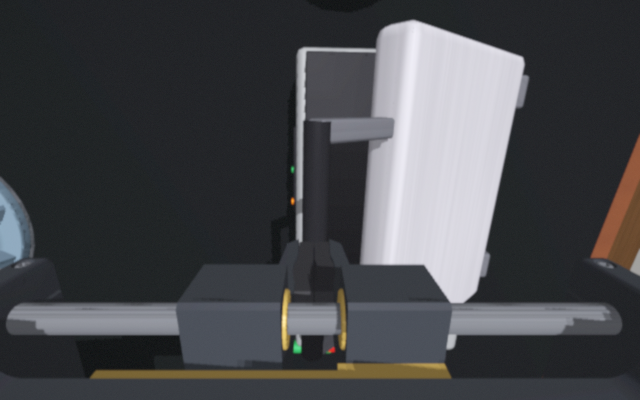

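View pics/side2.png

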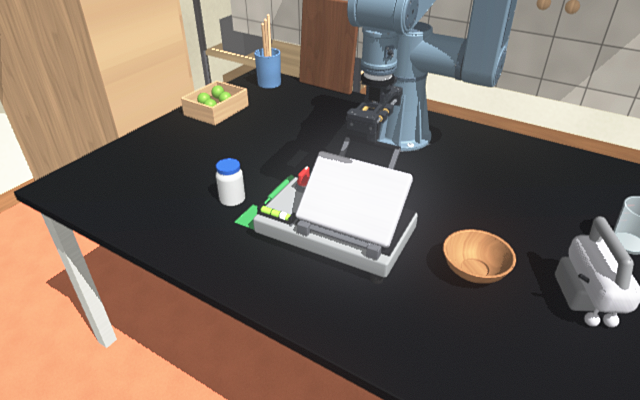

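Wrist view: the bar sits under the shut fingertips at about column 318, with light contact. Following the arc down.

Call:
move_arm(series=[[[0.005,-0.004,0,0],[0.01,-0.008,0,0],[0.015,-0.012,0,0],[0.02,-0.016,0,0],[0.0255,-0.02,0,0],[0.031,-0.024,0,0],[0.037,-0.028,0,0],[0.043,-0.0315,0,0],[0.049,-0.035,0,0],[0.055,-0.038,0,0],[0.061,-0.041,0,0],[0.067,-0.044,0,0]]])

```text
time: 3.2
tcp_pos: [0.4751, 0.1314, 0.2001]
tcp_rot: [[-0.002, 0.996, 0.093], [-0.0, 0.093, -0.996], [-1.0, -0.002, 0.0]]
wrist_force: [-0.5, 1.7, 2.5]
width: 0.003
```

```bash
python3 snap.py 3 wrist
```

```text
3.25 [0.4743 0.1313 0.199 ] [[-0.003, 0.996, 0.093], [-0.0, 0.093, -0.996], [-1.0, -0.003, 0.0]] [ 0.03  0.04  1.85 -0.    1.26 -0.06] [1.  0.6 0. ] 0.008
```

View pics/wrist3.png

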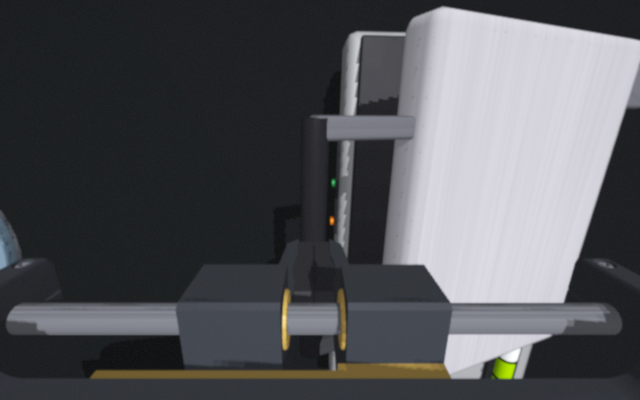

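The bar is still centred under the tips, now at about column 315.

Call:
move_arm(series=[[[0.006,-0.002,0,0],[0.012,-0.0045,0,0],[0.018,-0.007,0,0],[0.024,-0.009,0,0],[0.03,-0.011,0,0],[0.036,-0.0125,0,0],[0.042,-0.014,0,0],[0.048,-0.015,0,0],[0.054,-0.0165,0,0],[0.06,-0.0175,0,0],[0.066,-0.018,0,0],[0.072,-0.019,0,0]]])

```text
time: 4.45
tcp_pos: [0.4551, 0.1295, 0.1265]
tcp_rot: [[-0.003, 0.996, 0.093], [-0.001, 0.093, -0.996], [-1.0, -0.003, 0.0]]
wrist_force: [-0.5, 0.7, 2.1]
width: 0.005
```

Call:
move_arm(series=[[[0.002,-0.0005,0,0],[0.004,-0.001,0,0],[0.006,-0.001,0,0],[0.008,-0.001,0,0],[0.01,-0.001,0,0]]])

```text
time: 4.95
tcp_pos: [0.454, 0.1293, 0.1164]
tcp_rot: [[-0.004, 0.996, 0.093], [-0.001, 0.093, -0.996], [-1.0, -0.004, 0.0]]
wrist_force: [-0.9, 0.6, 1.7]
width: 0.005
```

Call:
move_arm(series=[[[0.001,0,0,0],[0.002,0,0,0],[0.003,0,0,0],[0.004,0,0,0]]])

```text
time: 5.35
tcp_pos: [0.4539, 0.1293, 0.1123]
tcp_rot: [[-0.004, 0.996, 0.093], [-0.001, 0.093, -0.996], [-1.0, -0.004, 0.0]]
wrist_force: [-2.4, 0.3, 1.6]
width: 0.008
```

Call:
move_arm(series=[[[0.001,0,0,0],[0.002,0,0,0]]])

```text
time: 5.55
tcp_pos: [0.454, 0.1293, 0.1108]
tcp_rot: [[-0.004, 0.996, 0.093], [-0.001, 0.093, -0.996], [-1.0, -0.004, 0.0]]
wrist_force: [-6.2, 0.0, 13.6]
width: 0.007
```

Call:
move_arm(series=[[[0.0005,0,0,0],[0.001,0,0,0],[0.001,0,0,0]]])

```text
time: 5.85
tcp_pos: [0.454, 0.1293, 0.1108]
tcp_rot: [[-0.004, 0.996, 0.093], [-0.001, 0.093, -0.996], [-1.0, -0.004, 0.001]]
wrist_force: [-5.8, -0.3, 12.7]
width: 0.006
```

```bash
python3 snap.py 4 wrist side scene
```

```text
6.0 [0.4539 0.1293 0.1108] [[-0.004, 0.996, 0.093], [-0.001, 0.093, -0.996], [-1.0, -0.004, 0.001]] [ 0.03  0.12  1.96 -0.    1.06 -0.07] [-5.1 -0.4 13. ] 0.003
```

View pics/side4.png

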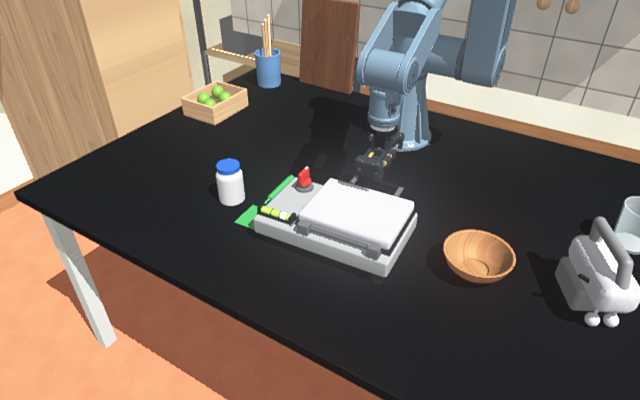

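View pics/wrist4.png

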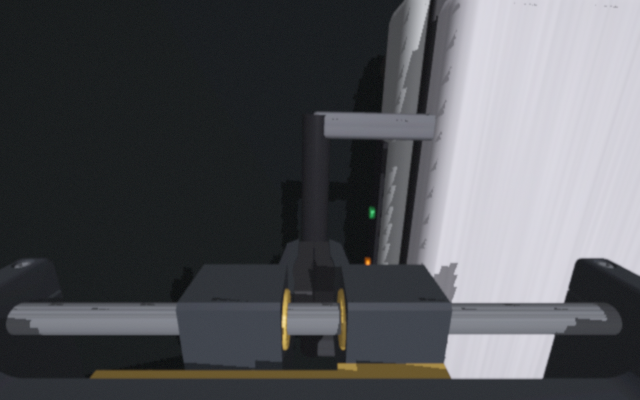

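Side view: the cover lies flat on the body, and the force rose to 13 N at TCP z 0.111, which is the expected stop height. Now measuring the knob and vial.

Run:
```python
from h import *
ims={n:pickle.load(open(f'pics/{n}4.pkl','rb')) for n in ['scene','side']}
out={}
for n,im in ims.items():
    f=im['frame']; hsv=cv2.cvtColor(f,cv2.COLOR_RGB2HSV)
    red=((hsv[...,0]<8)|(hsv[...,0]>172))&(hsv[...,1]>140)&(hsv[...,2]>70)
    red[:140]=0; red[:, :250]=0; red[220:]=0; red[:,340:]=0
    v,u=np.nonzero(red); print(n,'red',len(u),u.min(),u.max(),v.min(),v.max(),u.mean(),v.mean())
    yg=(hsv[...,0]>25)&(hsv[...,0]<42)&(hsv[...,1]>120)&(hsv[...,2]>120); yg[:180]=0;yg[:,:240]=0;yg[:,330:]=0
    v,u=np.nonzero(yg); print(n,'yg',len(u),u.min(),u.max(),v.min(),v.max())
    x0,y0=(265,145) if n=='scene' else (245,150)
    z=cv2.resize(f[y0:y0+85,x0:x0+80,::-1],None,fx=6,fy=6,interpolation=cv2.INTER_CUBIC); cv2.imwrite(f'pics/{n}4z.png',z)
```

```text
scene red 147 301 313 159 177 307.2108843537415 170.12244897959184
scene yg 55 278 309 213 223
side red 188 297 310 167 185 304.1223404255319 177.15425531914894
side yg 59 262 289 206 218
```

View pics/scene4z.png

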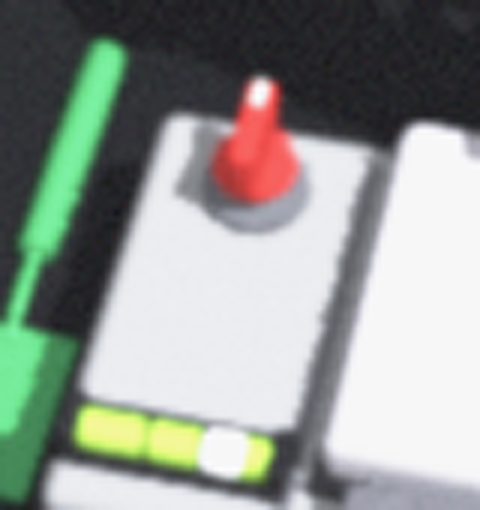

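View pics/side4z.png

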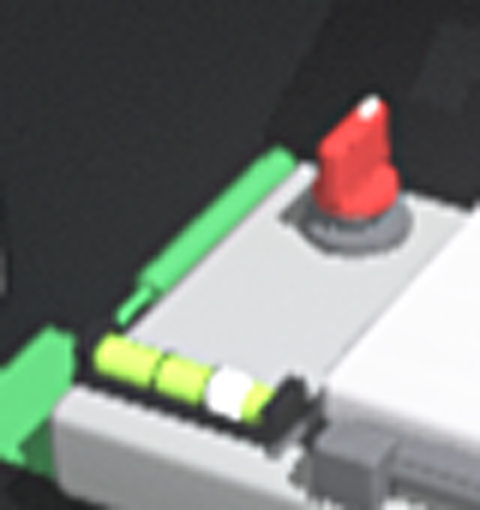

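Call:
move_arm(series=[[[-0.04,0,0,0],[-0.09,0,0,0],[-0.14,0,0.01,8],[-0.15,0.02,0.03,16],[-0.15,0.04,0.05,24],[-0.15,0.06,0.08,32],[-0.15,0.08,0.11,40],[-0.15,0.096,0.14,48],[-0.15,0.096,0.17,56],[-0.15,0.096,0.181,64],[-0.15,0.096,0.181,72],[-0.15,0.096,0.181,80]]], grip=-1)

```text
time: 7.2
tcp_pos: [0.5671, -0.0427, 0.2601]
tcp_rot: [[-0.004, 0.258, -0.966], [-0.001, -0.966, -0.258], [-1.0, -0.0, 0.004]]
wrist_force: [0.0, 0.2, 0.1]
width: 1.002
```

```bash
python3 snap.py 5 scene
```

```text
7.25 [ 0.5671 -0.0424  0.2601] [[-0.004, 0.252, -0.968], [-0.001, -0.968, -0.252], [-1.0, 0.0, 0.004]] [-0.28  0.15  1.6  -0.    1.4   1.03] [ 0.  -0.3  0.7] 1.002
```

Call:
move_arm(series=[[[0,0,0,8],[0,0,0,10],[0,0,0,10],[0,0,0,10]]])

```text
time: 7.65
tcp_pos: [0.5671, -0.0424, 0.2599]
tcp_rot: [[-0.004, 0.083, -0.997], [-0.001, -0.997, -0.083], [-1.0, 0.001, 0.004]]
wrist_force: [-0.6, 0.4, 0.1]
width: 1.001
```

```bash
python3 snap.py 6 wrist
```

```text
7.7 [ 0.5671 -0.0424  0.26  ] [[-0.004, 0.082, -0.997], [-0.001, -0.997, -0.082], [-1.0, 0.001, 0.004]] [-0.28  0.15  1.6  -0.    1.4   1.21] [-0.3 -0.4 -0.3] 1.0
```

View pics/wrist6.png

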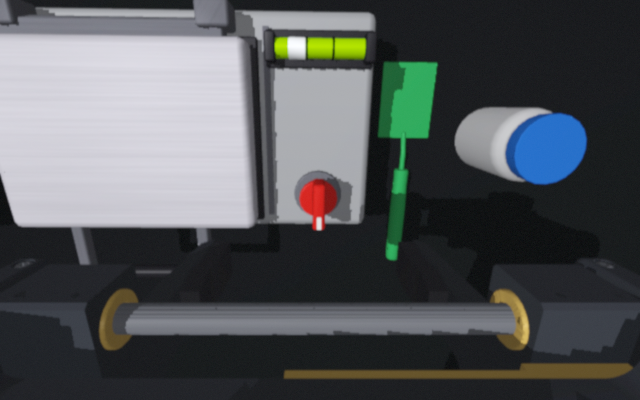

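Excellent wrist view: the wing is at (319,200), upright in the image. The vial spans (266–375, 47), with the bubble at (297,47) and rings at about 307 and 333. Measuring.

```bash
cat > bub.py <<'E'
import sys
from h import *
im=pickle.load(open(sys.argv[1],'rb')); f=im['frame'];hsv=cv2.cvtColor(f,cv2.COLOR_RGB2HSV)
E
python3 - <<'E'
from h import *
im=pickle.load(open('pics/wrist6.pkl','rb')); f=im['frame'];hsv=cv2.cvtColor(f,cv2.COLOR_RGB2HSV)
print('row47',[tuple(int(c) for c in f[47,u]) for u in range(262,380,1)][::2])
red=((hsv[...,0]<8)|(hsv[...,0]>172))&(hsv[...,1]>140)&(hsv[...,2]>60);red[240:]=0
for r in range(172,234,3):
    u=np.nonzero(red[r])[0]; print(r,u.min() if len(u) else None,u.max() if len(u) else None, [int(f[r,x,0]) for x in range(308,332)])
z=cv2.resize(f[165:240,280:360,::-1],None,fx=8,fy=8,interpolation=cv2.INTER_CUBIC);cv2.imwrite('pics/w6z.png',z)
for n,p,zz in [('front end',(319,229),.134),('disc',(319,198),.104),('vialL',(272,47),.093),('vialR',(368,47),.093)]:print(n,plane(im,p,zz))
E
```

```text
row47 [(153, 155, 161), (85, 85, 93), (80, 79, 85), (72, 70, 76), (61, 60, 66), (50, 50, 54), (98, 135, 24), (177, 223, 0), (178, 225, 0), (178, 225, 0), (178, 225, 0), (179, 225, 0), (180, 225, 25), (237, 247, 233), (247, 249, 252), (248, 250, 253), (248, 250, 254), (248, 251, 254), (249, 251, 254), (249, 251, 255), (249, 252, 255), (235, 239, 239), (105, 126, 76), (163, 209, 0), (178, 225, 0), (179, 226, 0), (179, 226, 0), (179, 225, 0), (178, 225, 0), (179, 225, 0), (178, 225, 0), (177, 225, 0), (178, 225, 0), (178, 225, 0), (179, 226, 0), (147, 191, 0), (105, 142, 22), (177, 223, 0), (178, 225, 0), (179, 225, 0), (178, 225, 0), (178, 225, 0), (178, 225, 0), (177, 225, 0), (178, 226, 0), (178, 225, 0), (177, 225, 0), (177, 225, 0), (177, 225, 0), (177, 225, 0), (177, 225, 0), (168, 216, 0), (76, 101, 44), (56, 56, 61), (51, 51, 57), (47, 47, 52), (40, 40, 44), (24, 26, 28), (13, 14, 15)]
172 None None [135, 127, 119, 112, 110, 110, 110, 108, 107, 107, 108, 108, 103, 98, 97, 100, 102, 106, 112, 129, 148, 161, 166, 166]
175 None None [117, 117, 115, 115, 115, 116, 116, 114, 115, 115
[... 2002 characters left out ...]
5, 172, 151, 153, 158, 158, 159, 159, 158, 157]
223 313 324 [94, 94, 94, 103, 150, 201, 214, 216, 219, 225, 226, 227, 223, 210, 193, 170, 139, 108, 97, 96, 94, 95, 94, 96]
226 312 325 [29, 29, 30, 59, 137, 199, 214, 214, 212, 222, 227, 227, 223, 209, 192, 166, 126, 71, 34, 28, 30, 28, 28, 25]
229 312 323 [26, 25, 27, 31, 68, 126, 161, 167, 168, 189, 196, 198, 192, 173, 148, 113, 66, 34, 25, 28, 29, 30, 27, 28]
232 None None [29, 26, 24, 27, 25, 25, 26, 28, 27, 28, 30, 25, 28, 27, 27, 28, 27, 27, 27, 25, 30, 26, 27, 27]
front end [ 0.53024676 -0.05012484  0.134     ]
disc [ 0.55233557 -0.04871588  0.104     ]
vialL [0.69144888 0.00715099 0.093     ]
vialR [ 0.6987948  -0.08175578  0.093     ]
```

View pics/w6z.png

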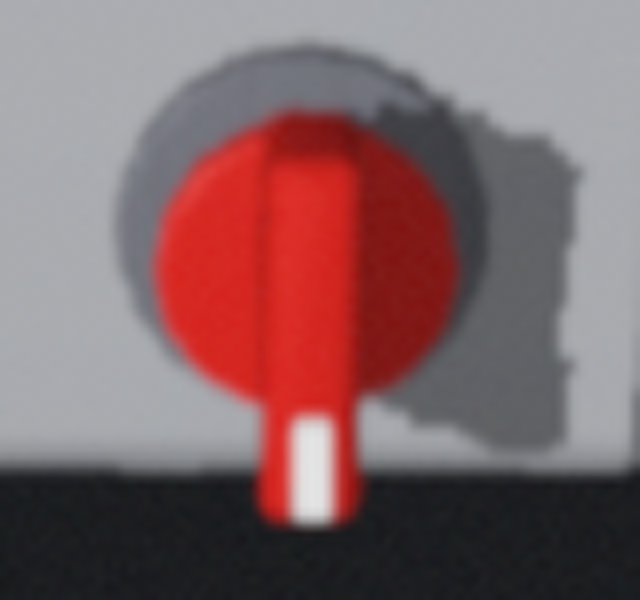

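Run:
```python
from h import *
im=pickle.load(open('pics/wrist6.pkl','rb'))
T=np.array([0.5671,-0.0424,0.26]);R=np.array([[-0.004, 0.082, -0.997], [-0.001, -0.997, -0.082], [-1.0, 0.001, 0.004]])
for n,p,z in [('rear',(318.6,183.9),.134),('front',(318.6,229.9),.134),('disc',(318,196.9),.104),('vL',(273.7,47),.094),('vR',(365.8,47),.094),('bubL',(287,47),.094),('bubR',(304.7,47),.094),('ringL',(306,47),.094),('ringR',(333.3,47),.094)]:
    x=plane(im,p,z);print(n,np.round(x,4),'tool',np.round(R.T@(x-T),4))
```

```text
rear [ 0.5748 -0.0458  0.134 ] tool [ 0.126   0.0039 -0.0079]
front [ 0.5293 -0.0498  0.134 ] tool [0.1262 0.0042 0.0378]
disc [ 0.5534 -0.0476  0.104 ] tool [0.1561 0.0039 0.0134]
vL [0.6914 0.0054 0.094 ] tool [ 0.1655 -0.0377 -0.1285]
vR [ 0.6984 -0.0796  0.094 ] tool [ 0.1655  0.0477 -0.1286]
bubL [ 0.6924 -0.0068  0.094 ] tool [ 0.1655 -0.0254 -0.1285]
bubR [ 0.6938 -0.0232  0.094 ] tool [ 0.1655 -0.009  -0.1285]
ringL [ 0.6939 -0.0244  0.094 ] tool [ 0.1655 -0.0077 -0.1285]
ringR [ 0.696  -0.0496  0.094 ] tool [ 0.1655  0.0175 -0.1286]
```

The knob centre is at tool offset (y +0.004, z +0.0145). The bubble is 22 mm left of the ring middle, so about 1.23 rad of turning is needed. I'll half-open the jaws for clearance from the cover and descend.

Call:
move_arm(series=[[[0,0.002,0.007,0],[0.0,0.004,0.0145,0],[0.0,0.004,0.0145,0],[0.02,0.004,0.0145,0],[0.05,0.004,0.0145,0],[0.08,0.004,0.0145,0],[0.1,0.004,0.0145,0],[0.11,0.004,0.0145,0],[0.11,0.004,0.0145,0]]], grip=0.1, newtons=40)

```text
time: 8.6
tcp_pos: [0.5516, -0.0475, 0.1489]
tcp_rot: [[-0.007, 0.082, -0.997], [-0.0, -0.997, -0.082], [-1.0, -0.0, 0.007]]
wrist_force: [-0.4, 0.2, 1.0]
width: 0.45
```

```bash
python3 snap.py 7 wrist
```

```text
8.65 [ 0.5525 -0.0477  0.1502] [[-0.005, 0.082, -0.997], [-0.001, -0.997, -0.082], [-1.0, 0.001, 0.005]] [-0.3   0.23  1.73 -0.    1.18  1.19] [0.2 0.2 0.8] 0.448
```

View pics/wrist7.png

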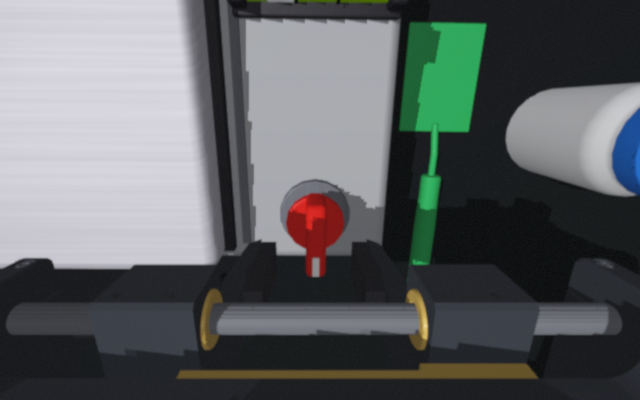

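The wing is between the fingers at column 316, rows 197–277. A quick centre check, then descend.

Run:
```python
from h import *
im=pickle.load(open('pics/wrist7.pkl','rb'))
f=im['frame'];cv2.imwrite('pics/w7z.png',cv2.resize(f[170:290,260:380,::-1],None,fx=5,fy=5,interpolation=cv2.INTER_CUBIC))
T=np.array([ 0.5525,-0.0477,0.1502]);R=np.array([[-0.005, 0.082, -0.997], [-0.001, -0.997, -0.082], [-1.0, 0.001, 0.005]])
for n,p,z in [('rear',(316,205.5),.134),('front',(316,276),.134),('disc',(315,221),.104)]:
    x=plane(im,p,z);print(n,np.round(x,4),'tool',np.round(R.T@(x-T),4))
```

```text
rear [ 0.5746 -0.0463  0.134 ] tool [ 0.0161  0.0004 -0.0222]
front [ 0.5303 -0.0501  0.134 ] tool [0.0163 0.0005 0.0223]
disc [ 0.5538 -0.0476  0.104 ] tool [ 0.0462  0.     -0.0015]
```

View pics/w7z.png

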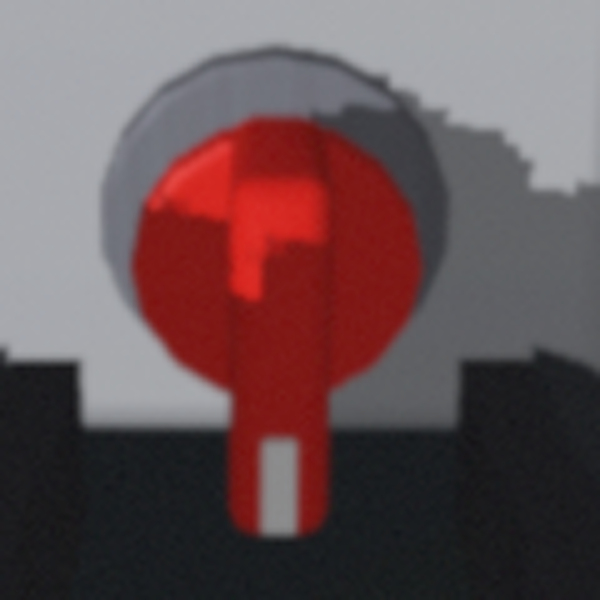

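Call:
move_arm(series=[[[0.015,0,0,0],[0.03,0,0,0],[0.036,0,0,0],[0.04,0,0,0],[0.04,0,0,0]]])

```text
time: 9.15
tcp_pos: [0.5519, -0.0477, 0.1095]
tcp_rot: [[-0.006, 0.082, -0.997], [-0.001, -0.997, -0.082], [-1.0, 0.0, 0.006]]
wrist_force: [-0.5, 0.3, -0.5]
width: 0.451
```

Call:
move_arm(series=[[[0,0,0,0],[0,0,0,0],[0,0,0,0],[0,0,0,0],[0,0,0,0]]], grip=1, newtons=40)

```text
time: 9.65
tcp_pos: [0.5523, -0.0482, 0.1099]
tcp_rot: [[-0.005, 0.082, -0.997], [-0.002, -0.997, -0.082], [-1.0, 0.001, 0.005]]
wrist_force: [0.8, -2.9, 1.9]
width: 0.129
```

```bash
python3 snap.py 8 wrist scene
```

```text
9.75 [ 0.5523 -0.0482  0.1099] [[-0.005, 0.082, -0.997], [-0.001, -0.997, -0.082], [-1.0, 0.001, 0.005]] [-0.3   0.29  1.76 -0.    1.1   1.19] [-0.6 -2.9  2.4] 0.135
```

View pics/wrist8.png

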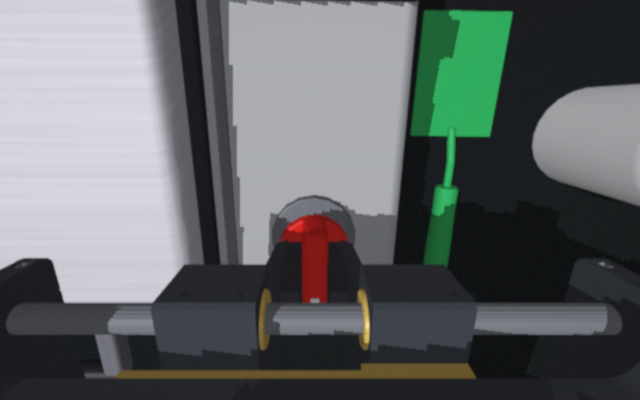

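View pics/scene8.png

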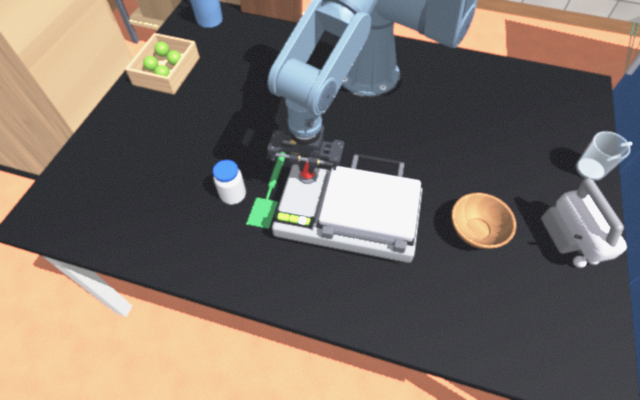

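The wing is gripped: the opening of 0.135 is about 12 mm, and the vial is visible in scene at (295,219). Now pressing down.

Call:
move_arm(series=[[[0.002,0,0,0],[0.004,0,0,0],[0.006,0,0,0],[0.007,0,0,0],[0.007,0,0,0],[0.007,0,0,0]]])

```text
time: 10.35
tcp_pos: [0.5523, -0.0482, 0.103]
tcp_rot: [[-0.005, 0.082, -0.997], [-0.002, -0.997, -0.082], [-1.0, 0.001, 0.005]]
wrist_force: [-1.8, -1.4, 6.1]
width: 0.128
```

```bash
python3 snap.py 9 wrist side
```

```text
10.45 [ 0.5523 -0.0482  0.103 ] [[-0.005, 0.082, -0.997], [-0.002, -0.997, -0.082], [-1.0, 0.001, 0.005]] [-0.3   0.3   1.76 -0.    1.09  1.19] [-2.8 -2.   4.6] 0.131
```

View pics/wrist9.png

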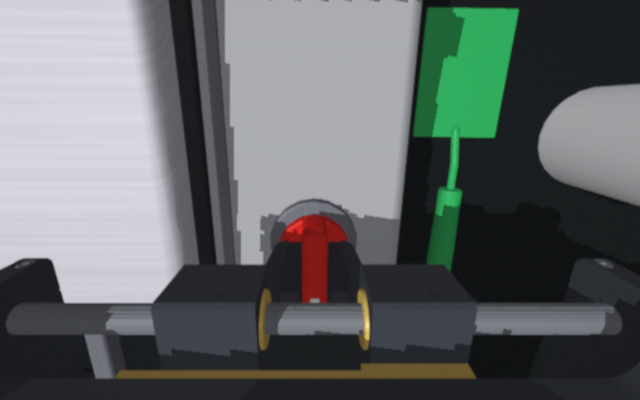

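Force is about 5–6 N upwards, as expected for 7 mm on the spring, and there was no slip (wing tip still at row 300). Turning clockwise, letting the tool rise slightly with the cam.

Call:
move_arm(series=[[[-0.0002,0,0,5],[-0.0004,0,0,10],[-0.0006,0,0,15],[-0.0008,0,0,20],[-0.001,0,0,25],[-0.0012,0,0,30],[-0.0014,0,0,35],[-0.0016,0,0,40],[-0.0018,0,0,45],[-0.002,0,0,50],[-0.002,0,0,50],[-0.002,0,0,50]]])

```text
time: 11.65
tcp_pos: [0.5522, -0.0477, 0.1051]
tcp_rot: [[-0.005, -0.711, -0.704], [-0.001, -0.704, 0.711], [-1.0, 0.004, 0.003]]
wrist_force: [-3.2, 0.8, 4.9]
width: 0.133
```

```bash
python3 snap.py 10 wrist scene side
cat > v.py <<'E'
import sys
from h import *
for n in ['scene','side']:
    f=pickle.load(open(f'pics/{n}{sys.argv[1]}.pkl','rb'))['frame'];x0,y0,x1,y1=(272,205,318,230) if n=='scene' else (255,198,301,223)
    cv2.imwrite(f'pics/{n}{sys.argv[1]}v.png',cv2.resize(f[y0:y1,x0:x1,::-1],None,fx=16,fy=16,interpolation=cv2.INTER_CUBIC))
E
python3 v.py 10
```

```text
11.8 [ 0.5522 -0.0477  0.1051] [[-0.005, -0.71, -0.704], [-0.001, -0.704, 0.71], [-1.0, 0.004, 0.003]] [-0.3   0.3   1.76 -0.    1.09  2.06] [-1.9  0.3  6. ] 0.134
```

View pics/wrist10.png

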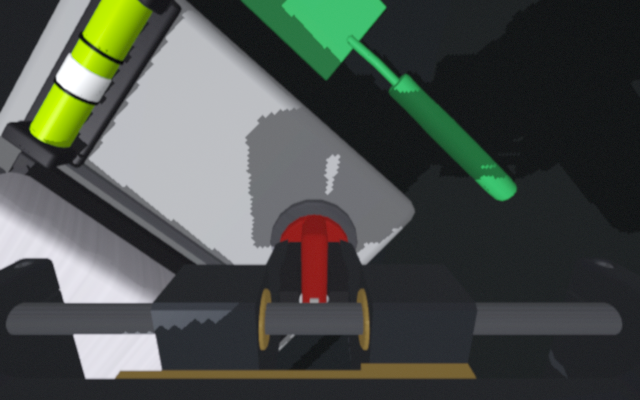

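View pics/scene10v.png

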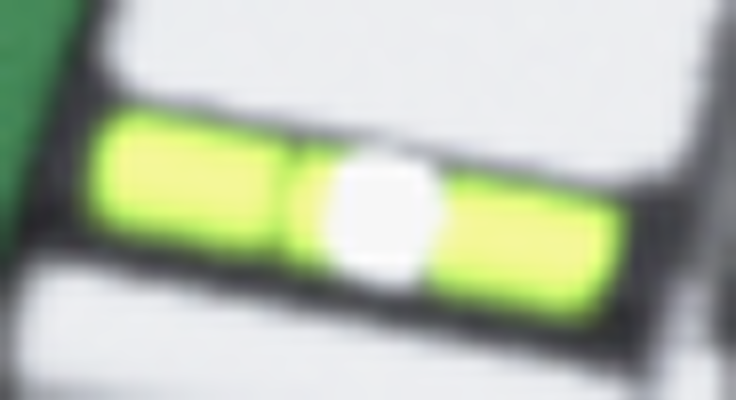

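View pics/side10v.png

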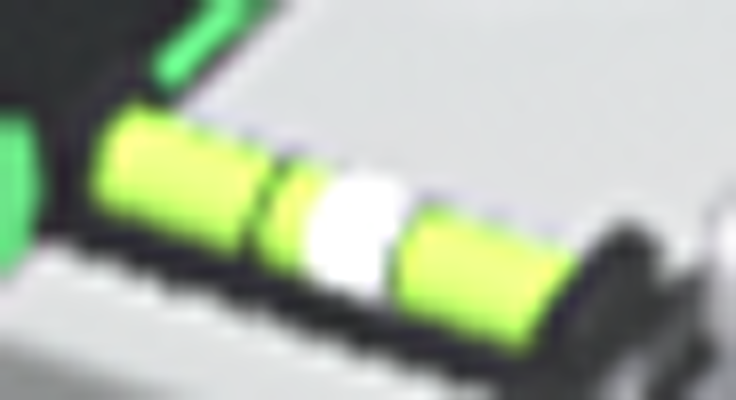

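The wrist now sees the vial: rings near (103,48) and (80,97), with the bubble at about (84,78). Measuring along the tube.

```bash
cat > w.py <<'E'
import sys
from h import *
from scipy.ndimage import map_coordinates
im=pickle.load(open(f'pics/wrist{sys.argv[1]}.pkl','rb')); f=im['frame'].astype(float)
R=np.array(im['rotation'])
# yellow-green mask => line of tube
hsv=cv2.cvtColor(im['frame'],cv2.COLOR_RGB2HSV)
m=((hsv[...,0]>25)&(hsv[...,0]<40)&(hsv[...,1]>150)&(hsv[...,2]>120)).astype(np.uint8); m[180:]=0;m[:,300:]=0
c=cv2.findNonZero(m).reshape(-1,2).astype(np.float32)
vx,vy,x0,y0=[float(t) for t in cv2.fitLine(c,cv2.DIST_HUBER,0,.01,.01).ravel()]
if vy>0: vx,vy=-vx,-vy
t=(c-[x0,y0])@[vx,vy]; print('line',x0,y0,vx,vy,'t',t.min(),t.max())
ts=np.arange(t.min()-6,t.max()+6,.5)
prof=np.mean([[map_coordinates(f[...,k],[y0+vy*ts+vx*o,x0+vx*ts-vy*o],order=1,mode='nearest') for k in range(3)] for o in (-4,-2,0,2,4)],axis=0)
# metric coordinate along tube on plane z=.094
P=np.array([plane(im,(x0+vx*a,y0+vy*a),.094) for a in ts]); d=P[-1]-P[0];d/=np.linalg.norm(d); s=(P-P[len(ts)//2])@d*1000
print('dir',d)
for a,b,r in zip(ts,s,prof.T): print(f'{a:.1f}:{b:.1f}:{r[0]:.0f},{r[2]:.0f}',end=' ')
E
python3 w.py 10
```

```text
line 87.98644256591797 67.77533721923828 0.532736599445343 -0.846281111240387 t -86.90569419676194 83.4683036107408
dir [ 0.04705915 -0.9988921   0.        ]
-92.9:-48.7:66,71 -92.4:-48.4:62,66 -91.9:-48.2:56,60 -91.4:-47.9:50,54 -90.9:-47.6:44,48 -90.4:-47.3:39,42 -89.9:-47.0:34,38 -89.4:-46.7:32,35 -88.9:-46.4:30,33 -88.4:-46.2:32,32 -87.9:-45.9:36,31 -87.4:-45.6:55,32 -86.9:-45.3:85,35 -86.4:-45.0:115,38 -85.9:-44.7:141,42 -85.4:-44.4:162,43 -84.9:-44.2:169,42 -84.4:-43.9:173,41 -83.9:-43.6:175,39 -83.4:-43.3:179,39 -82.9:-43.0:185,39 -82.4:-42.7:190,39 -81.9:-42.5:196,40 -81.4:-42.2:200,40 -80.9:-41.9:202,41 -80.4:-41.6:203,40 -79.9:-41.3:203,40 -79.4:-41.1:203,40 -78.9:-40.8:203,40 -78.4:-40.5:203,41 -77.9:-40.2:203,40 -77.4:-39.9:202,40 -76.9:-39.7:202,40 -76.4:-39.4:202,40 -75.9:-39.1:202,40 -75.4:-38.8:202,40 -74.9:-38.5:202,40 -74.4:-38.3:202,39 -73.9:-38.0:202,39 -73.4:-37.7:202,39 -72.9:-37.4:202,39 -72.4:-37.1:202,39 -71.9:-36.9:202,38 -71.4:-36.6:202,38 -70.9:-36.3:201,37 -70.4:-36.0:201,37 -69.9:-35.8:201,38 -69.4:-35.5:201,38 -68.9:-35.2:201,37 -68.4:-34.9:201,37 -67.9
[... 4680 characters left out ...]
2.9:173,0 68.1:33.2:173,0 68.6:33.4:173,0 69.1:33.6:173,0 69.6:33.8:173,0 70.1:34.1:172,0 70.6:34.3:172,0 71.1:34.5:172,0 71.6:34.7:172,0 72.1:35.0:172,0 72.6:35.2:172,0 73.1:35.4:172,0 73.6:35.6:172,0 74.1:35.9:172,0 74.6:36.1:172,0 75.1:36.3:172,0 75.6:36.5:172,0 76.1:36.8:172,0 76.6:37.0:172,0 77.1:37.2:172,0 77.6:37.4:172,0 78.1:37.6:172,0 78.6:37.9:171,0 79.1:38.1:171,0 79.6:38.3:170,0 80.1:38.5:170,0 80.6:38.7:169,0 81.1:39.0:169,0 81.6:39.2:168,0 82.1:39.4:168,0 82.6:39.6:166,0 83.1:39.9:165,0 83.6:40.1:164,0 84.1:40.3:162,0 84.6:40.5:160,1 85.1:40.7:158,2 85.6:41.0:156,3 86.1:41.2:153,4 86.6:41.4:150,5 87.1:41.6:147,7 87.6:41.8:144,9 88.1:42.0:141,10 88.6:42.3:137,12 89.1:42.5:134,13
```

About 5.5–6.5 mm remains (~18°). Turning another 16°.

Call:
move_arm(series=[[[-0.0002,0,0,4],[-0.0004,0,0,8],[-0.0006,0,0,12],[-0.0008,0,0,16],[-0.0008,0,0,16],[-0.0008,0,0,16]]])

```text
time: 12.4
tcp_pos: [0.5521, -0.0475, 0.1061]
tcp_rot: [[-0.005, -0.877, -0.481], [-0.001, -0.481, 0.877], [-1.0, 0.005, 0.002]]
wrist_force: [-2.1, -1.2, 6.5]
width: 0.133
```

```bash
python3 snap.py 11 wrist scene side; python3 v.py 11
```

```text
12.55 [ 0.5521 -0.0475  0.1061] [[-0.005, -0.877, -0.481], [-0.001, -0.481, 0.877], [-1.0, 0.005, 0.002]] [-0.3   0.3   1.76 -0.    1.09  2.34] [-3.  -0.2  5.9] 0.137
```

View pics/wrist11.png

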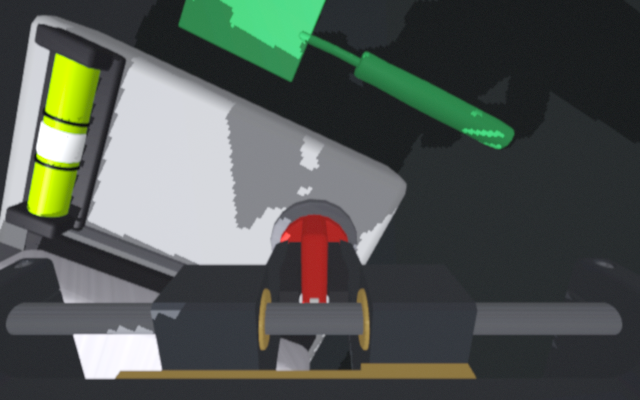

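View pics/side11v.png

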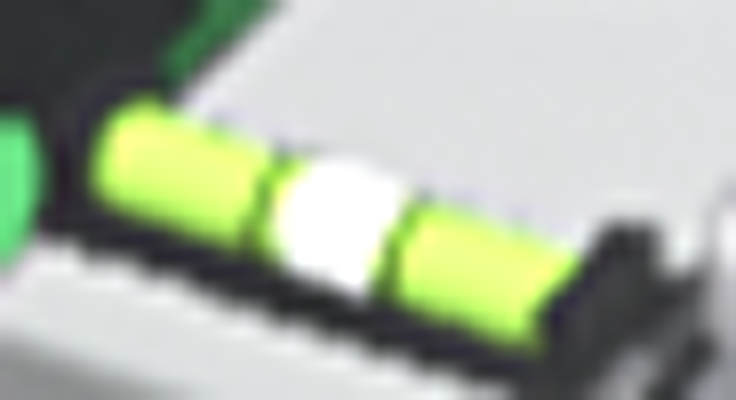

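View pics/scene11v.png

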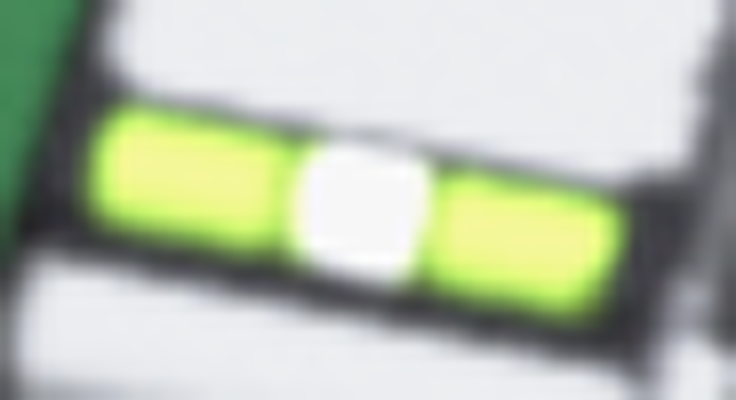

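The bubble now lies between the rings in all three views. In wrist, the rings are near rows 122 and 166 and the bubble spans rows 131–162. Measuring the residual.

```bash
sed -i '/^for a,b,r/d' w.py
cat >> w.py <<'E'
from scipy.signal import find_peaks
w=prof[2]; br=w>128; i=np.nonzero(br)[0]; i=i[(i>20)&(i<len(w)-20)]
lo,hi=s[i[0]],s[i[-1]]
pk=[k for k in find_peaks(-prof[0],prominence=40)[0] if 20<k<len(w)-20]
print('white',lo,hi,'mid',(lo+hi)/2,'len',hi-lo,'rings',[round(s[k],1) for k in pk],'ring mid',np.mean([s[k] for k in pk]),'offset',(lo+hi)/2-np.mean([s[k] for k in pk]))
E
python3 w.py 11
python3 - <<'E'
from h import *
im=pickle.load(open('pics/wrist11.pkl','rb'));f=im['frame'];cv2.imwrite('pics/w11v.png',cv2.resize(f[40:225,10:130,::-1],None,fx=3.2,fy=3.2,interpolation=cv2.INTER_CUBIC))
E
```

```text
line 66.13076782226562 108.9436264038086 0.21485258638858795 -0.9766464829444885 t -75.75339462260763 51.91358299155672
dir [ 6.26609950e-02 -9.98034869e-01  3.79750629e-16]
white -22.496972618221996 -5.529501024093352 mid -14.013236821157674 len 16.967471594128643 rings [np.float64(-25.9), np.float64(-0.3)] ring mid -13.07887891735501 offset -0.934357903802665
```

View pics/w11v.png

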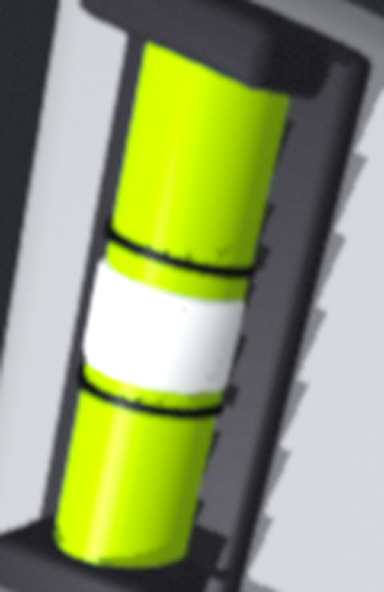

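About 0.9 mm still to go to the right: 3° more.

Call:
move_arm(series=[[[0,0,0,1.5],[0,0,0,3],[0,0,0,3],[0,0,0,3],[0,0,0,3]]])

```text
time: 13.05
tcp_pos: [0.5521, -0.0474, 0.1063]
tcp_rot: [[-0.006, -0.901, -0.435], [-0.001, -0.435, 0.901], [-1.0, 0.005, 0.002]]
wrist_force: [-2.1, -1.9, 5.6]
width: 0.133
```

```bash
python3 snap.py 12 wrist scene side; python3 w.py 12
```

```text
13.2 [ 0.5521 -0.0474  0.1062] [[-0.006, -0.901, -0.435], [-0.001, -0.435, 0.901], [-1.0, 0.005, 0.002]] [-0.3   0.3   1.76 -0.    1.09  2.39] [-2.7 -1.1  6.1] 0.134
line 63.61826705932617 112.7563705444336 0.10551582276821136 -0.9944176077842712 t -68.99902735188545 42.286194314212196
dir [ 0.11053653 -0.99387206  0.        ]
white -25.364046204591194 -8.646700156562973 mid -17.005373180577084 len 16.71734604802822 rings [np.float64(-4.4)] ring mid -4.420802426501154 offset -12.58457075407593
```

View pics/wrist12.png

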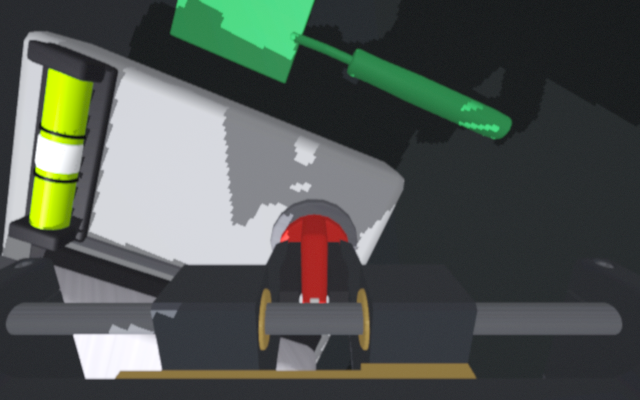

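View pics/scene12.png

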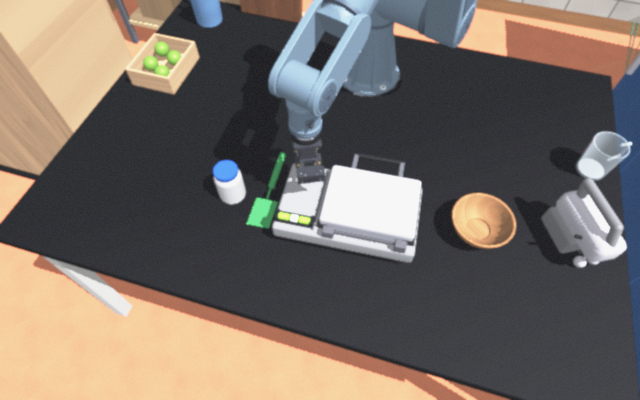

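View pics/side12.png

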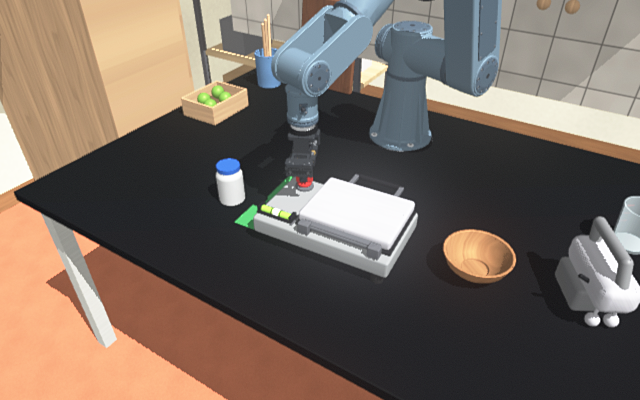

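```bash
sed -i 's/prominence=40/prominence=15/; s/-4,-2,0,2,4/-8,-6,-4,-2,0/' w.py; python3 w.py 12; sed -i 's/-8,-6,-4,-2,0/0,2,4,6,8/' w.py; python3 w.py 12;  python3 - <<'E'
from h import *
im=pickle.load(open('pics/wrist12.pkl','rb'));f=im['frame'];cv2.imwrite('pics/w12v.png',cv2.resize(f[50:235,5:125,::-1],None,fx=3.2,fy=3.2,interpolation=cv2.INTER_CUBIC))
E
```

```text
line 63.61826705932617 112.7563705444336 0.10551582276821136 -0.9944176077842712 t -68.99902735188545 42.286194314212196
dir [ 0.11053653 -0.99387206  0.        ]
white -25.364046204591194 -8.380702826043846 mid -16.87237451531752 len 16.983343378547346 rings [np.float64(-4.2)] ring mid -4.15879700352406 offset -12.71357751179346
line 63.61826705932617 112.7563705444336 0.10551582276821136 -0.9944176077842712 t -68.99902735188545 42.286194314212196
dir [ 0.11053653 -0.99387206  0.        ]
white -25.364046204591194 -8.912950004719123 mid -17.13849810465516 len 16.45109619987207 rings [np.float64(-4.7)] ring mid -4.683054702752019 offset -12.45544340190314
```

View pics/w12v.png

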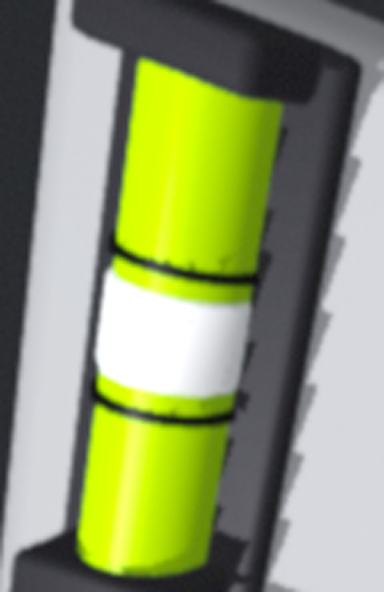

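In the enlarged wrist view, at mid-tube, the rings are at rows 270 and 413 (middle 341.5) and the bubble spans 292–392 (middle 342). The bubble is centred to well under 1 mm, so I'm handing in.

Run:
```python
from station import manip
import numpy as np
s=manip.get_state();print(s['time'],s['tcp_pos'],s['wrist_force'],s['width'],np.abs(s['qd']).max())
print(manip.close_job())
```

```text
13.2 [ 0.55210385 -0.04738783  0.10624563] [-2.7455568  -1.10886551  6.05336883] 0.1344650793178991 0.0016550789364091286
the job is handed in; nothing more can be done
None
```

I closed the cover, then pushed the knob down and turned it clockwise until the bubble was centred. I handed the job in at 13.2 s with the arm still gripping and holding the knob down.

- **Cover:** I pushed it down along its arc with the shut fingertips. It met the stop at the expected height with about 13 N, and lies flat in the later pictures.
- **Knob:** I gripped the wing, pushed it down about 7 mm and turned it about 69° (1.2 rad). I let the tool rise with the cam so the knob stayed pushed down. The last upward force was 6 N, which fits a push of 6–7 mm, and the opening of about 12 mm matches the wing.
- **Bubble:** By eye in the enlarged wrist picture, the bubble is centred between the rings to well under 1 mm. Scene and side pictures also show it between the rings.
- **Failed check:** my ring-finding script found only one of the two rings in the last picture. Half the ring spacing from that ring puts the bubble within about 0.3 mm of centre, which agrees with my reading by eye.
- **Spatula, jar and bowl:** they look unmoved in the scene and side pictures. I judged this by eye and did not measure it.

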